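# Reset the tripped bench power unit

### The arm

A 7-joint arm with a two-finger parallel gripper is mounted at the origin on a cart in front of the work surface, level with it; the furniture and walls round the work are solid. World frame = base frame: x ahead of the robot, y to its left, z up, the work surface at z = 0. Lengths are in m, angles in rad, forces in N, time in s.
With the tool pointing down it reaches from about 0.4 to 0.85 m from the base axis. Payload 10.4 kg.
Tool frame: the origin (TCP) lies on the centre line of the jaws, within the pads' length; the fingertips stand r.tip_extent ahead of it and the grasp point (between the pads) lies 8 mm behind it (r.tip_extent is the distance from the TCP to the fingertips, in m); z points along the fingers, y is the direction in which the jaws open and shut (so a half turn about z gives the same grasp; the last joint's range is limited). The gripper opens to 87 mm and grips with 3 to 60 N. Pads are 19 mm wide; open, the fingers measure 117 mm over their backs; the gripper's body (75 mm by 190 mm) begins 51 mm behind the grasp point.
Start: joints at [1.1, 0.332, -0.065, 1.46, 0.022, 1.35, -0.088], TCP at [0.271, -0.563, 0.234] pointing down, gripper open.
Joint ranges: [-2.6, 2.6], [-0.5, 2.12], [-1.47, 1.34], [0.16, 2.42], [-1.27, 4.41], [0.06, 2.06], [-2.6, 2.6]. Speed limits (rad/s): [2.22, 2.22, 2.79, 2.79, 3.14, 3.14, 3.14].

### API

Orientations are given as a unit quaternion [x, y, z, w].
In Python, from bench import r gives the robot as it stands.
- The arm moves only by the shell command python3 -m jog 'ROWS' [FORCE]. ROWS is JSON, a list of rows, each a list of 7 numbers: the shift along the tool's x, y, z in cm, then the turn, a rotation vector about the tool's x, y, z in rad, then the opening, from -1 (shut) to 1 (fully open). In form: [[tx, ty, tz, wx, wy, wz, jaw], ...]. A call has 1 to 20 rows; each row shifts and turns the commanded pose from where the row before left it, along the tool's axes as they then stand; what a row does not reach is not made up. A row lasts 1/8 s, in which the tool goes at most 62.5 mm and 10.7 degrees, less where a joint would pass 70% of its speed; a pose out of reach is approached as far as the arm can. A call with a gripper value outside its range is refused whole. The fingers move at their own pace and stop on an object; FORCE is the grip in N (left out, the last holds). Time passes only in rows, so rows that do not move let the fingers close. It gives the time, the measured TCP pose, the force and the opening at its end, in the units of the state.
- r.read_state(): the state, without advancing time (a new reading comes with each control period).
- r.camera(name): name is "scene" or "top" or "wrist"; returns a dict with "frame" (384x512x3 uint8, red, green, blue), "fx", "fy", "cx", "cy" (pixels), "camera_from_world" (4x4, takes a point from world to camera coordinates). Camera axes: x right, y down, z forward; pixel columns grow to the right and rows downward; lengths in m; the calibration is good to about 2 mm. The wrist camera is an equidistant fisheye: a pixel r from the principal point sees the ray r / f radians off the axis. A picture is of the moment at which its call begins. There is no depth.
- r.close_job(): hands the job in, once; it reports no verdict.
Trained networks look in a picture, given as the dict that the camera call returned (one of the last four; its "shot" number tells which), for a name from the list of things; names that differ only in an ending like _2 or _b are one class to them, and where a whole thing is asked for, a point or a joint stands for the part that bears it (a point fixed in the world has none). Each returns a list of dicts, best first, with "score" (0 to 1); they miss things now and then, are a little off and sometimes report something else, mostly with a low value. They report only what shows in the picture. A call takes as long as a camera call.
- r.search_frame(picture, thing): "rect" ([left, top, right, bottom] in pixels, round what is visible of it).
The state is a dict: "time": time; "joint_positions": joint angles; "joint_vel": joint speeds; "joint_torque": joint torques, N m; "ee_pos": TCP position; "eef_rot": TCP orientation; "ft_force": force on the tool from outside, world axes, zero at the start; "torque": the same for the moment, N m; "width": finger opening in m.
Only numpy, scipy, OpenCV 4.12 (cv2) and the standard library are available. Lean on these libraries where they do the work, as an engineer would, in place of code of your own. Each camera call takes 0.05 s, during which the arm holds its last target.

### The job

The bench power unit has tripped. With your fingertips only, push the dust cover on its top fully open, reach down into the uncovered well and press the sunken red reset key all the way down for about two seconds, then let it spring back up and push the dust cover fully shut again. Leave the yellow test key alone, do not lift the unit or shove it along the bench, and do not disturb the battery pack, tape measure, wrench and wooden block round it.

Things in the scene. Friction and masses are not known exactly. Their poses are not given: they have to be found in the camera images.
- power_unit: grey bench power unit, a loose box of 2 to 3.3 kg on rubber feet, 180 (x) x 170 (y) x 58 mm high; two square wells in its level top face, red and black screw terminals sticking 14 mm out of its front (-x) face, a small green lamp on top. Origin: centre of its underside. Its own x points to its rear, y to its left, z up.
- reset_well (a point): centre of the mouth of the reset well, in the plane of the unit's top face (58 mm above the bench), at (45, 40, 58) mm in the unit's frame. The well is a square hole 44 x 44 mm with sides along the unit's axes and its floor 32 mm below the mouth; the dust cover lies over it at first. Axes as the unit's.
- reset_key_top (a point): centre of the top of the red reset key, a 36 x 36 mm square key at the middle of the reset well, 16 mm below the mouth when up, 22 mm below when fully down
- reset_key (a joint): travel of the red reset key: 0 up, 0.006 m fully down; a spring returns it (about 2 N to start it, 4.5 N fully down)
- test_well (a point): centre of the mouth of the other well, the same size, always open, with the yellow test key in it, at (45, -40, 58) mm in the unit's frame
- test_key (a joint): travel of the yellow test key, 0 up to 0.006 m down; not to be pressed
- dust_cover (a joint): travel of the dust cover along rails toward the unit's front (its -x): 0 shut over the reset well, 0.066 m fully open; may start up to 10 mm open. It stays where it is left (friction about 1.2 N); rail stops at both ends.
- cover_dish (a point): centre of the dish floor on the dust cover, 62 mm above the bench. The cover is a black plate 56 x 56 mm; two orange upright lips, 7 mm thick, 50 mm long along the unit's y, rise 9 mm above the dish floor 40 mm apart (gap along x): shut fingertips fit between to push either way. The point moves with the cover: x = 45 mm in the unit's frame when shut, -21 mm when open. Axes as the unit's.
- tape_measure: yellow and black tape measure, 35 x 70 x 64 mm, standing on the bench at the left or right of the unit, about 160 mm from its centre; bystander; origin at the centre of its underside
- battery_pack: black tool battery pack, 62 x 75 x 60 mm, standing on the bench at the left or right of the unit, about 160 mm from its centre; bystander; origin at the centre of its underside
- wrench: steel spanner, 27 x 161 x 6 mm, lying behind the unit across it; bystander; origin at the centre of its underside
- wood_block: wooden offcut, 40 x 90 x 25 mm, lying behind the unit on its left; bystander; origin at the centre of its underside

How it is judged:
By the outcome, as a careful person would: the job done as asked, in the order asked, and still so for the second after the job is handed in, with the robot touching nothing.
It also fails if it takes over 58 s, if anything falls off the work surface, if the arm or the gripper's body presses on something with over 40 N, if the wrist force passes 120 N, or if a joint passes its speed limit or range.

## Working session

There is one attempt and no reset: what is moved stays moved. The work goes in short steps, Python scripts to look and compute and a shell command to move; the robot and the scene stay as the last step left them, time stands still between calls to the robot, and variables do not carry over. Pictures are saved under pics/ and viewed, and the job is handed in when it is done.

```bash
ls; mkdir -p pics
python3 - <<'E'
from bench import r
import cv2
s=r.read_state()
print({k:(v if not hasattr(v,'round') else v) for k,v in s.items()}, r.tip_extent)
for n in ["scene","top","wrist"]:
    c=r.camera(n); cv2.imwrite(f"pics/a_{n}.png",c["frame"][:,:,::-1]); print(n,c["fx"],c["fy"],c["cx"],c["cy"],c["camera_from_world"])
    for t in ["power_unit","dust_cover","reset_well","test_well","cover_dish","test_key","tape_measure","battery_pack","wrench","wood_block"]:
        try: print(t,[(d["rect"],round(d["score"],2)) for d in r.search_frame(c,t)[:2]])
        except Exception as e: print(t,e)
E
```

```text
pics
{'time': 0.0, 'joint_positions': array([ 1.10039967,  0.33288214, -0.06465955,  1.46092954,  0.02158764,
        1.3499169 , -0.08847183]), 'joint_vel': array([ 0.00059564,  0.0010394 , -0.00097411, -0.00161055, -0.00123312,
        0.00063631,  0.00034805]), 'joint_torque': array([-3.83101487e-04, -6.23257113e+01,  2.45814660e-02, -3.89891517e+01,
       -6.13051420e-02,  3.99125169e-02,  2.32544498e-04]), 'ee_pos': array([ 0.27042817, -0.5630519 ,  0.23275305]), 'eef_rot': array([ 9.75038170e-01,  2.22036143e-01, -1.93063793e-04, -6.94272682e-04]), 'ft_force': array([-0.8784614 , -0.04533181, -0.01064673]), 'torque': array([-0.01499279, -0.00308778, -0.03857448]), 'width': 0.08708935956541417} 0.011
scene 393.6013900251125 393.6013900251125 258.2555932889891 190.75075117858185 [[-0.90130697 -0.4329918  -0.01280019  0.47983693]
 [-0.23774642  0.51915713 -0.82094611  0.22031358]
 [ 0.36210824 -0.73688125 -0.57086219  0.67049578]
 [ 0.          0.          0.          1.        ]]
power_unit [([211.8, 176.5, 319.2, 254.8], 0.9)]
dust_cover [([224.2, 199.2, 256.6, 220.9], 0.63), (
[... 1076 characters left out ...]
249.3], 0.45)]
tape_measure [([165.1, 181.8, 200.1, 199.0], 0.57)]
battery_pack [([303.9, 201.5, 347.7, 235.5], 0.63)]
wrench [([219.3, 138.6, 291.8, 156.7], 0.93)]
wood_block [([166.5, 140.6, 203.5, 162.7], 0.58)]
wrist 297.3186396354542 297.3186396354542 254.94052940468563 189.95735528414568 [[ 4.33332748e-01 -9.01233922e-01 -3.83350973e-04 -6.25163458e-01]
 [-8.59104547e-01 -4.13204491e-01  3.01995738e-01 -3.74938610e-02]
 [-2.72327206e-01 -1.30535304e-01 -9.53309198e-01  3.91615034e-01]
 [ 0.00000000e+00  0.00000000e+00  0.00000000e+00  1.00000000e+00]]
power_unit []
dust_cover []
reset_well []
test_well []
cover_dish []
test_key []
tape_measure []
battery_pack []
wrench []
wood_block []
```

Run:
```python
import cv2
i=cv2.imread("pics/a_top.png")[120:280,150:370]; cv2.imwrite("pics/a_topz.png",cv2.resize(i,None,fx=3.6,fy=3.6,interpolation=cv2.INTER_CUBIC))
i=cv2.imread("pics/a_scene.png")[150:300,150:350]; cv2.imwrite("pics/a_scenez.png",cv2.resize(i,None,fx=4,fy=4,interpolation=cv2.INTER_CUBIC))
```

```text
(no output)
```

View pics/a_topz.png

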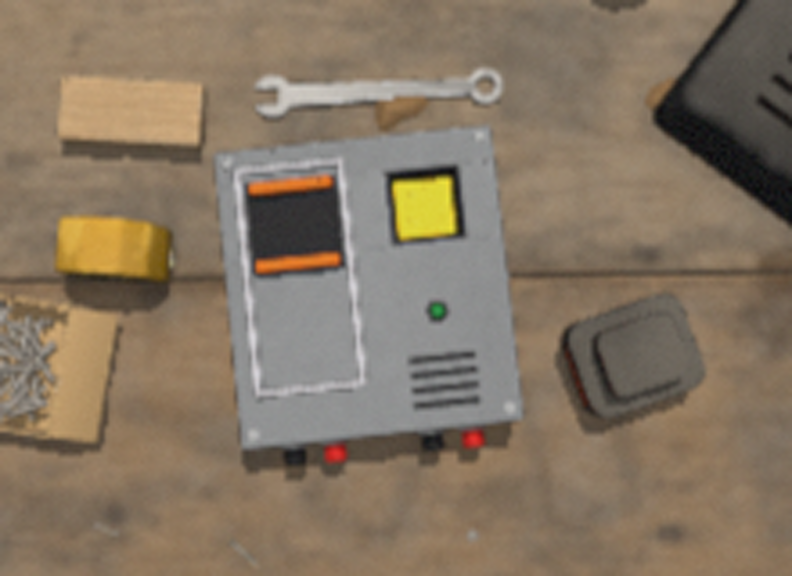

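View pics/a_scenez.png

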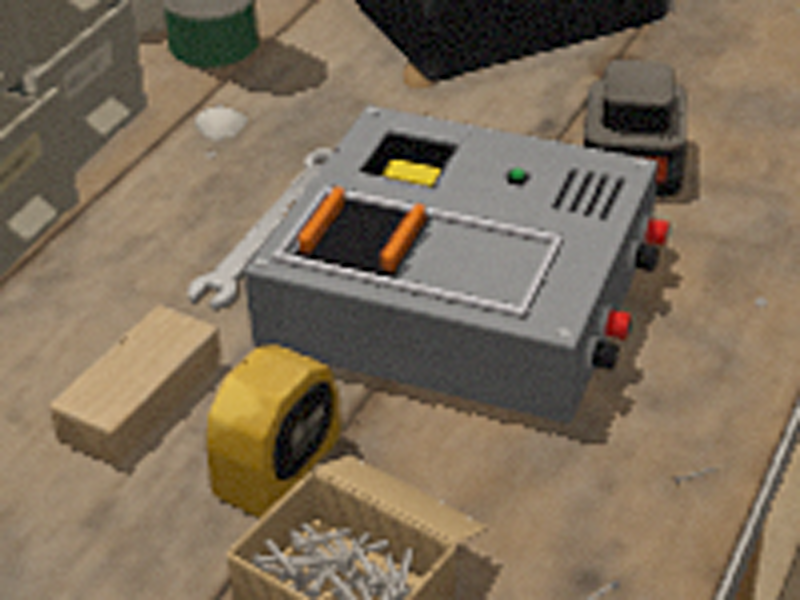

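View pics/a_scene.png

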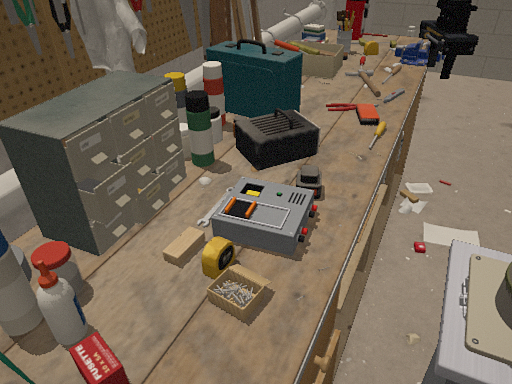

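The top and scene views agree. The cover (orange lips) is at the unit's rear left and the yellow key is at the rear right. The tape and the wood block are on the left, the battery is on the right, and a black toolbox stands behind and to the right. Next I fit the unit's pose from corner pixels in both views.

```bash
cat > h.py <<'E'
import numpy as np, cv2
from scipy.optimize import least_squares
from scipy.spatial.transform import Rotation as R
def proj(c,P):
    P=np.atleast_2d(P); T=np.array(c["camera_from_world"]); q=P@T[:3,:3].T+T[:3,3]
    return np.c_[c["fx"]*q[:,0]/q[:,2]+c["cx"],c["fy"]*q[:,1]/q[:,2]+c["cy"]]
def tri(cs,uvs):
    f=lambda X: np.concatenate([(proj(c,X)[0]-u) for c,u in zip(cs,uvs)])
    s=least_squares(f,[0.55,0,0.05]); return s.x,np.abs(s.fun).max()
def unit(p,P): # p=x,y,yaw,z0
    c,s=np.cos(p[2]),np.sin(p[2]); P=np.atleast_2d(P)
    return P@np.array([[c,-s,0],[s,c,0],[0,0,1]]).T+[p[0],p[1],p[3]]
E
python3 - <<'E'
from h import *; from bench import r
ct,cs=r.camera("top"),r.camera("scene")
zt=lambda l:[np.array(a)/3.6+[150,120] for a in l]
zs=lambda l:[np.array(a)/4+[150,150] for a in l]
# RL RR FR FL , lips centres rear/front (top mid), test well corners
t=zt([(217,157),(490,130),(521,415),(244,448),(291,184),(298,261)])
s=zs([(247,268),(368,107),(656,160),(577,346),(323,215),(405,233)])
for a,b,n in zip(t,s,["RL","RR","FR","FL","lipR","lipF"]): print(n,tri([ct,cs],[a,b]))
M=np.array([[90,85,58],[90,-85,58],[-90,-85,58],[-90,85,58]])/1e3
f=lambda p:np.r_[(proj(ct,unit(p,M))-t[:4]).ravel(),(proj(cs,unit(p,M))-s[:4]).ravel()]
q=least_squares(f,[.55,0,0.1,0]);print(q.x,q.fun.round(1))
g=lambda p:np.r_[(proj(ct,unit([*p,0],M))-t[:4]).ravel(),(proj(cs,unit([*p,0],M))-s[:4]).ravel()]
q=least_squares(g,[.55,0,0.1]);p=[*q.x,0];print(q.x,q.fun.round(1))
h=lambda d:np.r_[(proj(ct,unit(p,np.array([[.045-d[0]+.0235,.04,.071],[.045-d[0]-.0235,.04,.071]]))-t[4:6])).ravel()]
q=least_squares(h,[0.0]);print("cover",q.x,q.fun)
for n,P in dict(dish=[.045,.04,.062],test=[.045,-.04,.058],open=[-.021,.04,.062],testw=[.045,-.018,.058]).items(): print(n,unit(p,P),proj(ct,unit(p,P)),(proj(ct,unit(p,P))-[150,120])*3.6,(proj(cs,unit(p,P))-150)*4)
st=r.read_state(); Rm=R.from_quat(st["eef_rot"]).as_matrix();print(Rm.round(3))
E
```

```text
RL (array([0.61377591, 0.05405817, 0.05833527]), np.float64(0.3248341706145652))
RR (array([ 0.62916271, -0.11163526,  0.05670718]), np.float64(0.19084652040695005))
FR (array([ 0.45485864, -0.1272593 ,  0.05826525]), np.float64(1.156252463406247))
FL (array([0.43735486, 0.03797909, 0.05701082]), np.float64(0.9407171557063805))
lipR (array([0.59446208, 0.00844923, 0.0679791 ]), np.float64(0.8114460498321137))
lipF (array([0.54785761, 0.00447747, 0.06798713]), np.float64(0.9733272831893487))
[ 0.53412276 -0.03730898  0.09479498 -0.00148129] [-0.6 -0.4  0.9 -1.   1.8  2.1  0.   1.3 -1.5  0.9 -0.8 -0.6  0.2  0.1
 -0.7  0.5]
[ 0.53385452 -0.03682956  0.09475713] [-0.9 -0.4  0.7 -1.   1.6  2.2 -0.3  1.5 -1.5  0.5 -0.8 -1.   0.3 -0.3
 -0.6  0.2]Traceback (most recent call last):
  File "<stdin>", line 15, in <module>
    return func(*args, **kwargs)
    vector_fun = VectorFunction(
        fun_wrapped,
    ...<6 lines>...
        workers=workers
    )
    self._update_fun()
    ~~~~~~~~~~~~~~~~^^
    self.f = self.fun_wrapped(xp_copy(self.x))
             ~~~~~~~~~~~~~~~~^^^^^^^^^^^^^^^^^
    return np.atleast_1d(self.fun(x))
                         ~~~~~~~~^^^
    return self.f(x, *self.args, **self.kwargs)
           ~~~~~~^^^^^^^^^^^^^^^^^^^^^^^^^^^^^^
  File "<stdin>", line 14, in <lambda>
ValueError: operands could not be broadcast together with shapes (2,3) (2,2)
```

```bash
python3 -m jog '[[4,-2.95,0.25,0,0,0,-1],[4,-2.95,0.25,0,0,0,-1],[4,-2.95,0.25,0,0,0,-1],[4,-2.95,0.25,0,0,0,-1],[4,-2.95,0.25,0,0,0,-1],[4,-2.95,0.25,0,0,0,-1],[4,-2.95,0.25,0,0,0,-1],[4,-2.95,0.25,0,0,0,-1],[4,-2.95,0.25,0,0,0,-1],[4,-2.95,0.25,0,0,0,-1],[4,-2.95,0.25,0,0,0,-1],[4,-2.95,0.25,0,0,0,-1],[3.5,-2.8,0.25,0,0,0,-1],[0,0,0,0,0,0.118,-1],[0,0,0,0,0,0.118,-1],[0,0,0,0,0,0.117,-1],[0,0,0,0,0,0,-1],[0,0,0,0,0,0,-1]]' 10
python3 - <<'E'
from bench import r; from h import *
s=r.read_state();print(s["joint_positions"].round(2),R.from_quat(s["eef_rot"]).as_matrix().round(3))
c=r.camera("wrist");cv2.imwrite("pics/b.png",c["frame"][:,:,::-1]);print(c["camera_from_world"])
print(r.search_frame(c,"dust_cover"))
E
```

```text
time: 4.0
ee_pos: [0.5695, 0.0039, 0.2011]
eef_rot: [0.999, 0.049, 0.0, 0.0]
ft_force: [-0.2, 0.4, 0.5]
width: 0.0005
[ 0.32  0.27 -0.49  1.64  0.13  1.27 -1.66] [[ 0.995  0.097  0.   ]
 [ 0.097 -0.995 -0.   ]
 [ 0.     0.    -1.   ]]
[[ 9.76217669e-02 -9.95223453e-01 -5.19689226e-04 -5.20702032e-02]
 [-9.48709654e-01 -9.32169628e-02  3.02093677e-01  5.13312893e-01]
 [-3.00699156e-01 -2.89978843e-02 -9.53278102e-01  5.31884724e-01]
 [ 0.00000000e+00  0.00000000e+00  0.00000000e+00  1.00000000e+00]]
[{'rect': [221.2, 152.4, 280.4, 208.0], 'score': 0.92}, {'rect': [366.1, 210.2, 428.8, 261.4], 'score': 0.44}]
```

View pics/b.png

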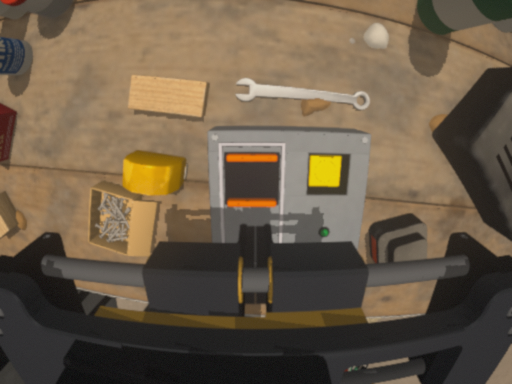

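The wrist view is level with the unit's axes. The lips are at (251,158) and (251,203), the rear corners at (209,128) and (367,133), and the test key at (326,170). Next I compute positions from the fisheye.

```bash
cat >> h.py <<'E'
def fray(c,uv):
    d=np.array(uv,float)-[c["cx"],c["cy"]]; rr=np.hypot(*d); th=rr/c["fx"]
    v=np.array([*(d/rr*np.sin(th)),np.cos(th)]); T=np.array(c["camera_from_world"])
    return -T[:3,:3].T@T[:3,3], T[:3,:3].T@v
def atz(c,uv,z):
    o,d=fray(c,uv); return o+d*(z-o[2])/d[2]
E
python3 - <<'E'
from bench import r; from h import *
c=r.camera("wrist"); f=c["frame"]; cv2.imwrite("pics/b2.png",cv2.resize(f[115:255,195:385,::-1],None,fx=4,fy=4,interpolation=cv2.INTER_CUBIC))
hsv=cv2.cvtColor(f,cv2.COLOR_RGB2HSV)
m=cv2.inRange(hsv,(5,150,120),(17,255,255)); m[:, :215]=0;m[:,300:]=0;m[225:]=0
n,l,st,ce=cv2.connectedComponentsWithStats(m)
for k in range(1,n):
    if st[k,4]>50: print("lip",st[k],ce[k],atz(c,ce[k],.069))
m=cv2.inRange(hsv,(24,150,120),(35,255,255)); m[:, :280]=0
n,l,st,ce=cv2.connectedComponentsWithStats(m)
for k in range(1,n):
    if st[k,4]>50: print("yel",st[k],ce[k],atz(c,ce[k],.042))
for uv in [(209,128),(367,133)]: print(uv,atz(c,uv,.058))
p=[.5339,-.0368,.0948,0]
for P in ([.09,.085,.058],[.09,-.085,.058],[.045,-.04,.042],[.045,.04,.062],[-.021,.04,.062]): print(P,unit(p,P))
E
```

```text
lip [226 153  52   9 413] [251.45762712 157.48910412] [0.5952613 0.0093689 0.069    ]
lip [227 199  50   8 389] [251.43958869 202.50899743] [0.54914128 0.00506128 0.069     ]
yel [309 155  33  32 981] [324.46585117 170.65851172] [ 0.58360068 -0.07144298  0.042     ]
(209, 128) [0.61915354 0.05417991 0.058     ]
(367, 133) [ 0.63216141 -0.10711141  0.058     ]
[0.09, 0.085, 0.058] [[0.61544995 0.05633756 0.058     ]]
[0.09, -0.085, 0.058] [[ 0.63154182 -0.11289911  0.058     ]]
[0.045, -0.04, 0.042] [[ 0.58248427 -0.07236078  0.042     ]]
[0.045, 0.04, 0.062] [[0.57491162 0.00728001 0.062     ]]
[-0.021, 0.04, 0.062] [[0.50920797 0.00103257 0.062     ]]
```

View pics/b2.png

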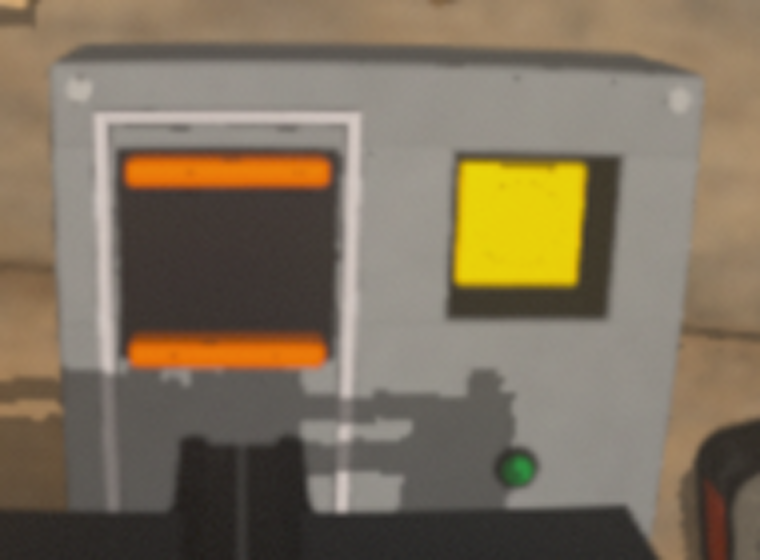

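```bash
python3 -m jog '[[0.3,-0.3,3,0,0,0,-1],[0,0,3,0,0,0,-1],[0,0,3,0,0,0,-1],[0,0,2,0,0,0,-1],[0,0,0,0,0,0,-1],[0,0,0.7,0,0,0,-1],[0,0,0.5,0,0,0,-1],[0,0,0.3,0,0,0,-1],[0,0,0,0,0,0,-1],[0,0,0,0,0,0,-1]]'
python3 - <<'E'
from bench import r; from h import *
c=r.camera("scene");cv2.imwrite("pics/c.png",cv2.resize(c["frame"][130:280,170:370,::-1],None,fx=4,fy=4,interpolation=cv2.INTER_CUBIC))
E
```

```text
time: 5.4
ee_pos: [0.5723, 0.0072, 0.0763]
eef_rot: [0.999, 0.047, 0.0, 0.0]
ft_force: [0.2, 0.4, 0.3]
width: 0.0005
```

View pics/c.png

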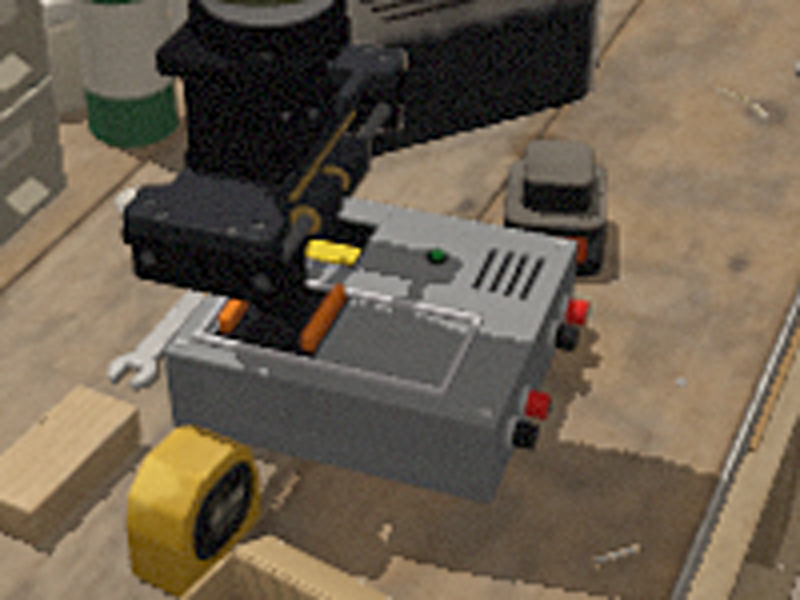

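The fingertips are between the lips with no contact force. I push toward the front.

```bash
python3 -m jog '[[-0.5,0,0,0,0,0,-1],[-0.5,0,0,0,0,0,-1],[-0.5,0,0,0,0,0,-1],[-0.5,0,0,0,0,0,-1],[-0.5,0,0,0,0,0,-1],[-0.5,0,0,0,0,0,-1],[-0.5,0,0,0,0,0,-1],[-0.5,0,0,0,0,0,-1],[-0.5,0,0,0,0,0,-1],[-0.5,0,0,0,0,0,-1],[-0.5,0,0,0,0,0,-1],[-0.5,0,0,0,0,0,-1],[-0.5,0,0,0,0,0,-1],[-0.2,0,0,0,0,0,-1],[0,0,0,0,0,0,-1]]'
python3 - <<'E'
from bench import r; from h import *
c=r.camera("scene");cv2.imwrite("pics/d.png",cv2.resize(c["frame"][130:280,170:370,::-1],None,fx=4,fy=4,interpolation=cv2.INTER_CUBIC))
E
```

```text
time: 7.32
ee_pos: [0.5052, 0.0006, 0.076]
eef_rot: [0.999, 0.047, -0.0, 0.0]
ft_force: [0.2, -0.1, -0.6]
width: 0.0004
```

View pics/d.png

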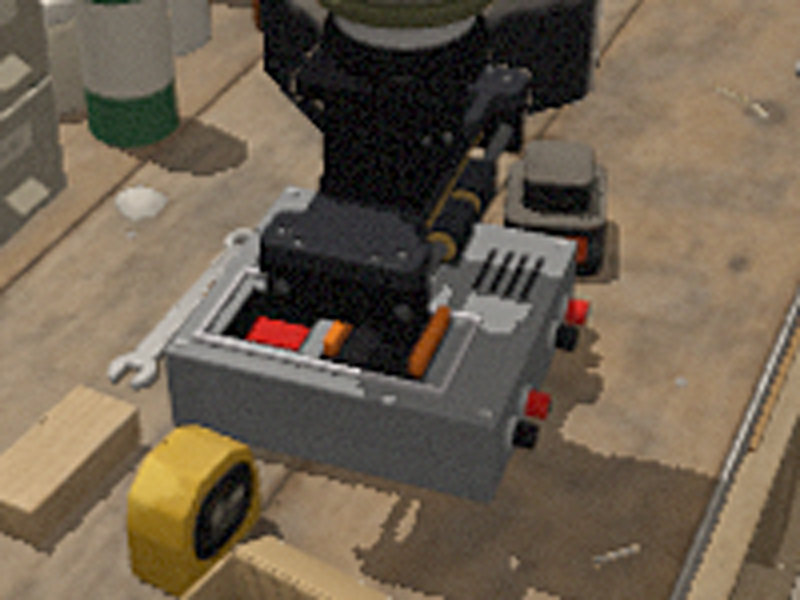

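The cover slides, the red key shows, and the unit has not moved. Small steps to the stop.

```bash
for i in 1; do python3 -m jog '[[-0.2,0,0,0,0,0,-1],[-0.2,0,0,0,0,0,-1],[0,0,0,0,0,0,-1]]'; python3 -m jog '[[-0.1,0,0,0,0,0,-1],[0,0,0,0,0,0,-1]]'; python3 -m jog '[[-0.1,0,0,0,0,0,-1],[0,0,0,0,0,0,-1]]'; python3 -m jog '[[-0.1,0,0,0,0,0,-1],[0,0,0,0,0,0,-1]]'; done
```

```text
time: 7.75
ee_pos: [0.5022, 0.0004, 0.0762]
eef_rot: [0.999, 0.047, 0.001, 0.0]
ft_force: [4.9, 0.1, -3.5]
width: 0.0002
time: 8.0
ee_pos: [0.5021, 0.0004, 0.0764]
eef_rot: [0.999, 0.047, 0.002, -0.0]
ft_force: [9.1, 0.2, -7.2]
width: 0.0005
time: 8.25
ee_pos: [0.5015, 0.0003, 0.0765]
eef_rot: [0.999, 0.047, 0.002, -0.0]
ft_force: [11.0, -0.5, -7.9]
width: 0.0004
time: 8.5
ee_pos: [0.5007, 0.0003, 0.0766]
eef_rot: [0.999, 0.047, 0.003, -0.0]
ft_force: [11.5, -0.2, -8.3]
width: 0.0003
```

The stop was reached at about x=0.502. The force then levelled off near 11 N, so the last 1 mm or so may have crept the unit. I back off, lift and look.

```bash
python3 -m jog '[[0.5,0,0,0,0,0,-1],[0.5,0,0,0,0,0,-1],[0,0,-1,0,0,0,-1],[0,0,-2.5,0,0,0,-1],[0,0,-4,0,0,0,-1],[0,0,-4,0,0,0,-1],[-2,0,-1,0,0,0,-1],[-2,0,0,0,0,0,-1],[0,0,0,0,0,0,-1],[0,0,0,0,0,0,-1]]'
python3 - <<'E'
from bench import r; from h import *
c=r.camera("wrist"); f=c["frame"]; cv2.imwrite("pics/e.png",cv2.resize(f[60:260,160:400,::-1],None,fx=3.2,fy=3,interpolation=cv2.INTER_CUBIC))
hsv=cv2.cvtColor(f,cv2.COLOR_RGB2HSV)
for nm,a,b,z in (("lip",(5,150,100),(17,255,255),.069),("yel",(24,150,120),(35,255,255),.042),("red",(0,150,100),(3,255,255),.042)):
  n,l,st,ce=cv2.connectedComponentsWithStats(cv2.inRange(hsv,a,b))
  for k in range(1,n):
    if st[k,4]>80: print(nm,st[k],ce[k].round(1),atz(c,ce[k],z).round(4))
print(c["camera_from_world"])
E
```

```text
time: 9.75
ee_pos: [0.4691, -0.0026, 0.2014]
eef_rot: [0.999, 0.047, 0.0, 0.0]
ft_force: [0.3, -0.1, -0.5]
width: 0.0006
lip [228 115  53   9 440] [253.6 118.8] [0.5325 0.0044 0.069 ]
lip [229 162  52   9 436] [254.2 165.9] [ 0.4868 -0.0006  0.069 ]
yel [ 314   63   34   34 1045] [330.5  79. ] [ 0.5822 -0.0714  0.042 ]
red [ 237   60   36   35 1204] [254.   76.8] [0.5744 0.008  0.042 ]
[[ 9.50675779e-02 -9.95470719e-01 -4.51568343e-04 -4.75676250e-02]
 [-9.49076922e-01 -9.07738151e-02  3.01683793e-01  4.17635041e-01]
 [-3.00358373e-01 -2.82517744e-02 -9.53407932e-01  5.01630837e-01]
 [ 0.00000000e+00  0.00000000e+00  0.00000000e+00  1.00000000e+00]]
```

View pics/e.png

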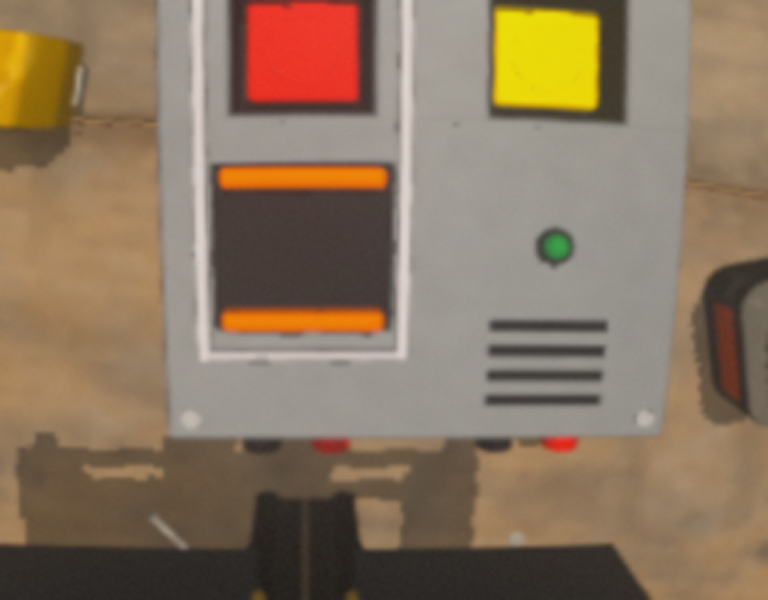

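The cover centre is (0.510, 0.002) and the red key (0.5744, 0.008). They are 65 mm apart against 66 mm nominal, so the cover is open to its stop. The yellow key is about 1 mm from where it was. Now over the reset key.

```bash
python3 -m jog '[[4,0,0,0,0,0,-1],[4,0,0,0,0,0,-1],[2.5,0,0,0,0,0,-1],[0.04,0,3,0,0,0,-1],[0,0,4,0,0,0,-1],[0,0,4,0,0,0,-1],[0,0,0,0,0,0,-1],[0,0,1,0,0,0,-1],[0,0,0,0,0,0,-1],[0,0,0,0,0,0,-1]]'
python3 - <<'E'
from bench import r; from h import *
c=r.camera("scene");cv2.imwrite("pics/f.png",cv2.resize(c["frame"][150:250,190:330,::-1],None,fx=5,fy=5,interpolation=cv2.INTER_CUBIC))
E
```

```text
time: 11.05
ee_pos: [0.5742, 0.0074, 0.0821]
eef_rot: [0.999, 0.047, 0.001, 0.0]
ft_force: [-0.5, 0.3, 0.3]
width: 0.0008
```

View pics/f.png

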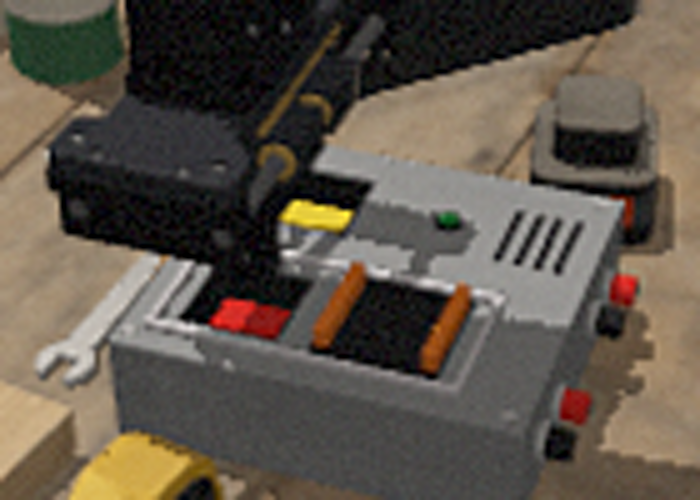

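Centred over the well. Down to just above the key, then press in steps while reading the force.

```bash
python3 -m jog '[[0,0,1,0,0,0,-1],[0,0,1,0,0,0,-1],[0,0,0.7,0,0,0,-1],[0,0,0,0,0,0,-1],[0,0,0,0,0,0,-1]]'; python3 -m jog '[[0,0,0.4,0,0,0,-1],[0,0,0,0,0,0,-1]]';python3 -m jog '[[0,0,0.2,0,0,0,-1],[0,0,0,0,0,0,-1]]'; python3 -m jog '[[0,0,0.15,0,0,0,-1],[0,0,0,0,0,0,-1]]'
```

```text
time: 11.72
ee_pos: [0.5736, 0.0074, 0.0541]
eef_rot: [0.999, 0.047, 0.0, -0.0]
ft_force: [0.1, -0.2, 0.3]
width: 0.0002
time: 11.98
ee_pos: [0.5739, 0.0074, 0.0502]
eef_rot: [0.999, 0.047, 0.0, 0.0]
ft_force: [1.0, 0.4, 3.4]
width: 0.0003
time: 12.22
ee_pos: [0.5739, 0.0074, 0.0483]
eef_rot: [0.999, 0.047, 0.0, 0.0]
ft_force: [1.1, 0.4, 4.1]
width: 0.0005
time: 12.48
ee_pos: [0.574, 0.0074, 0.0473]
eef_rot: [0.999, 0.047, 0.0, 0.0]
ft_force: [-1.6, -0.2, 10.6]
width: 0.0003
```

It bottomed at z=0.0473 with a clear force rise. Hold about 2 s, then release.

```bash
python3 -m jog '[[0,0,0.05,0,0,0,-1],[0,0,0,0,0,0,-1],[0,0,0,0,0,0,-1],[0,0,0,0,0,0,-1],[0,0,0,0,0,0,-1],[0,0,0,0,0,0,-1],[0,0,0,0,0,0,-1],[0,0,0,0,0,0,-1]]'; python3 -m jog '[[0,0,0,0,0,0,-1],[0,0,0,0,0,0,-1],[0,0,0,0,0,0,-1],[0,0,0,0,0,0,-1],[0,0,0,0,0,0,-1],[0,0,0,0,0,0,-1],[0,0,0,0,0,0,-1]]'; python3 -m jog '[[0,0,-0.5,0,0,0,-1],[0,0,-1,0,0,0,-1],[0,0,-2.5,0,0,0,-1],[0,0,-4,0,0,0,-1],[-3,0,-4,0,0,0,-1],[-4,0,-3,0,0,0,-1],[-3.5,0,0,0,0,0,-1],[0,0,0,0,0,0,-1],[0,0,0,0,0,0,-1]]'
python3 - <<'E'
from bench import r; from h import *
c=r.camera("wrist"); f=c["frame"]; cv2.imwrite("pics/g.png",cv2.resize(f[40:260,160:400,::-1],None,fx=3,fy=2.7,interpolation=cv2.INTER_CUBIC))
hsv=cv2.cvtColor(f,cv2.COLOR_RGB2HSV)
for nm,a,b,z in (("lip",(5,150,100),(17,255,255),.069),("yel",(24,150,120),(35,255,255),.042),("red",(0,150,100),(3,255,255),.042)):
  n,l,st,ce=cv2.connectedComponentsWithStats(cv2.inRange(hsv,a,b))
  for k in range(1,n):
    if st[k,4]>80: print(nm,st[k],ce[k].round(1),atz(c,ce[k],z).round(4))
E
```

```text
time: 13.48
ee_pos: [0.574, 0.0074, 0.0473]
eef_rot: [0.999, 0.047, 0.001, 0.0]
ft_force: [-3.5, -0.1, 14.2]
width: 0.0004
time: 14.35
ee_pos: [0.574, 0.0074, 0.0473]
eef_rot: [0.999, 0.047, 0.001, 0.0]
ft_force: [-3.0, 0.9, 14.3]
width: 0.0004
time: 15.48
ee_pos: [0.4692, -0.0027, 0.1961]
eef_rot: [0.999, 0.047, -0.0, 0.0]
ft_force: [-0.2, -1.2, -0.6]
width: 0.0009
lip [227 115  55   9 448] [253.9 119.3] [0.5325 0.0039 0.069 ]
lip [228 163  53   9 439] [253.8 167.2] [ 4.868e-01 -4.000e-04  6.900e-02]
lip [387 164   5  29  88] [388.9 178. ] [ 0.4903 -0.1409  0.069 ]
yel [ 315   62   34   34 1092] [331.4  78.7] [ 0.5822 -0.0711  0.042 ]
red [ 236   59   37   35 1240] [253.7  76.3] [0.5745 0.0082 0.042 ]
```

View pics/g.png

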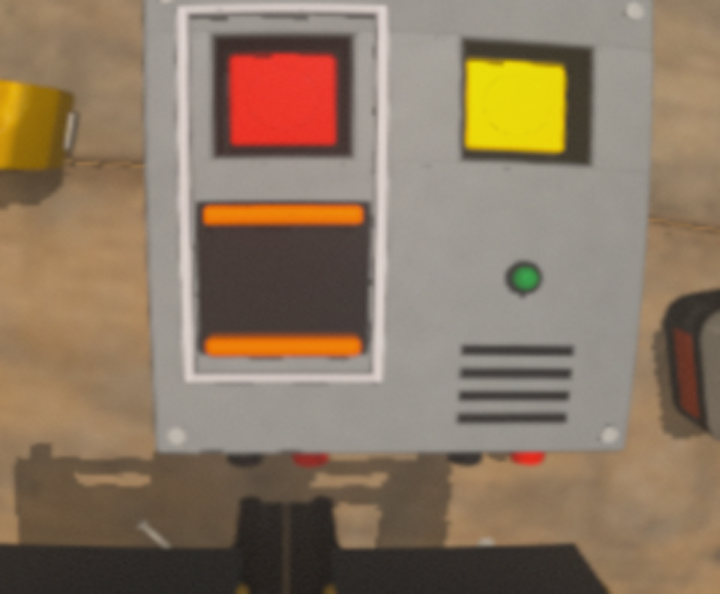

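The key is up again (same image size and position as before) and nothing has shifted. Now down into the dish and push it shut.

```bash
python3 -m jog '[[4.1,-0.07,2,0,0,0,-1],[0,0,3.5,0,0,0,-1],[0,0,3.5,0,0,0,-1],[0,0,0,0,0,0,-1],[0,0,1.5,0,0,0,-1],[0,0,1,0,0,0,-1],[0,0,0.4,0,0,0,-1],[0,0,0,0,0,0,-1],[0,0,0,0,0,0,-1]]'
```

```text
time: 16.65
ee_pos: [0.5101, 0.002, 0.0775]
eef_rot: [0.999, 0.047, 0.0, 0.0]
ft_force: [-0.8, 0.2, 0.0]
width: 0.0003
```

```bash
python3 -m jog '[[0,0,0.15,0,0,0,-1],[0.5,0,0,0,0,0,-1],[0.5,0,0,0,0,0,-1],[0.5,0,0,0,0,0,-1],[0.5,0,0,0,0,0,-1],[0.5,0,0,0,0,0,-1],[0.5,0,0,0,0,0,-1],[0.5,0,0,0,0,0,-1],[0.5,0,0,0,0,0,-1],[0.5,0,0,0,0,0,-1],[0.5,0,0,0,0,0,-1],[0.5,0,0,0,0,0,-1],[0.5,0,0,0,0,0,-1],[0.5,0,0,0,0,0,-1],[0.4,0,0,0,0,0,-1],[0.2,0,0,0,0,0,-1],[0,0,0,0,0,0,-1]]'; python3 -m jog '[[0.15,0,0,0,0,0,-1],[0,0,0,0,0,0,-1]]';python3 -m jog '[[0.15,0,0,0,0,0,-1],[0,0,0,0,0,0,-1]]'
```

```text
time: 18.77
ee_pos: [0.5807, 0.0087, 0.0756]
eef_rot: [0.999, 0.047, 0.0, -0.0]
ft_force: [-0.2, 0.2, 0.5]
width: 0.0003
time: 19.02
ee_pos: [0.582, 0.0088, 0.0756]
eef_rot: [0.999, 0.047, 0.0, 0.0]
ft_force: [-0.6, 0.5, 0.5]
width: 0.0008
time: 19.27
ee_pos: [0.5835, 0.009, 0.0755]
eef_rot: [0.999, 0.047, 0.0, 0.0]
ft_force: [0.1, 0.6, -1.1]
width: 0.0009
```

```bash
python3 -m jog '[[0.1,0,0,0,0,0,-1],[0,0,0,0,0,0,-1]]'; python3 -m jog '[[0.1,0,0,0,0,0,-1],[0,0,0,0,0,0,-1]]'
```

```text
time: 19.52
ee_pos: [0.5844, 0.0091, 0.0755]
eef_rot: [0.999, 0.047, -0.0, 0.0]
ft_force: [-1.0, 0.4, 1.3]
width: 0.0006
time: 19.77
ee_pos: [0.5846, 0.0091, 0.0754]
eef_rot: [0.999, 0.047, -0.001, 0.0]
ft_force: [-6.4, -0.9, 2.8]
width: 0.0004
```

The stop is at x=0.5846 (predicted 0.5847) with 6 N. Back off to mid-dish, lift clear and check.

```bash
python3 -m jog '[[-0.5,0,0,0,0,0,-1],[-0.5,0,0,0,0,0,-1],[0,0,0,0,0,0,-1],[0,0,-1,0,0,0,-1],[0,0,-2.5,0,0,0,-1],[0,0,-4,0,0,0,-1],[0,0,-5,0,0,0,-1],[-4,0,-1,0,0,0,-1],[-4,0,0,0,0,0,-1],[-3,0,0,0,0,0,-1],[0,0,0,0,0,0,-1],[0,0,0,0,0,0,-1]]'
python3 - <<'E'
from bench import r; from h import *
c=r.camera("wrist"); f=c["frame"]; cv2.imwrite("pics/h.png",cv2.resize(f[:,:,::-1],None,fx=1.5,fy=1.5,interpolation=cv2.INTER_CUBIC))
hsv=cv2.cvtColor(f,cv2.COLOR_RGB2HSV)
for nm,a,b,z in (("lip",(5,150,100),(17,255,255),.069),("yel",(24,150,120),(35,255,255),.042)):
  n,l,st,ce=cv2.connectedComponentsWithStats(cv2.inRange(hsv,a,b))
  for k in range(1,n):
    if st[k,4]>80: print(nm,st[k],ce[k].round(1),atz(c,ce[k],z).round(4))
c=r.camera("scene");cv2.imwrite("pics/i.png",cv2.resize(c["frame"][150:300,150:350,::-1],None,fx=4,fy=4,interpolation=cv2.INTER_CUBIC))
E
```

```text
time: 21.28
ee_pos: [0.4667, -0.0021, 0.2113]
eef_rot: [0.999, 0.047, 0.001, 0.0]
ft_force: [0.6, 0.2, 0.1]
width: 0.0004
lip [229  47  52   8 371] [254.2  50.1] [0.5975 0.0106 0.069 ]
lip [229  93  52   8 408] [254.6  96.5] [0.5516 0.0058 0.069 ]
yel [ 313   62   33   33 1009] [328.6  77.6] [ 0.5822 -0.0711  0.042 ]
```

View pics/h.png

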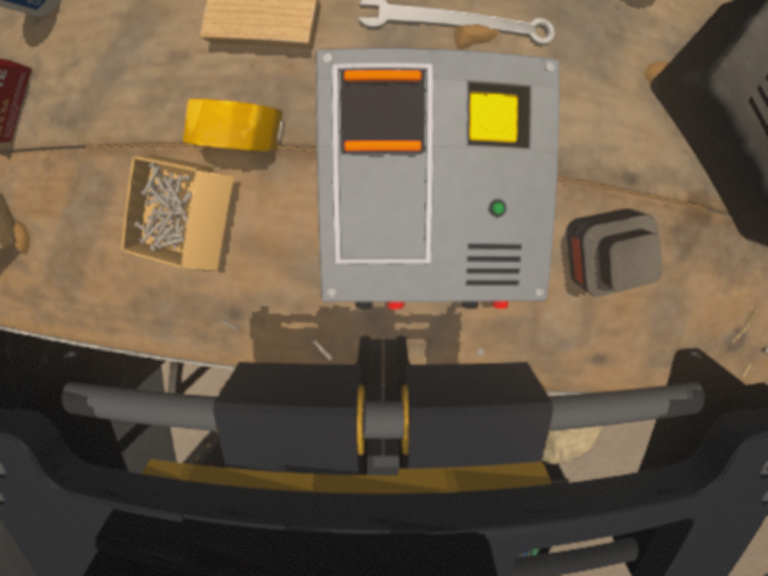

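View pics/i.png

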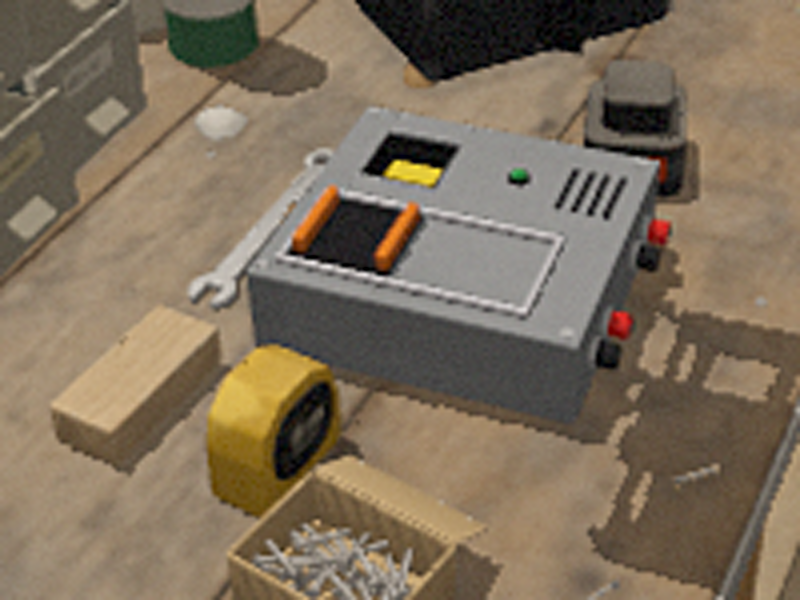

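The cover centre (0.5746, 0.0082) matches the measured key centre (0.5745, 0.0082), so it is shut. The bystanders are unmoved and the arm is clear.

```bash
python3 -c "
from bench import r
print(r.close_job())"
```

```text
the job is handed in; nothing more can be done
None
```

The job is done and handed in at about 21 s. I pushed the dust cover open to its stop, held the reset key fully down for about two seconds, let it spring back, and pushed the cover shut again.

- **Cover opening:** it went to its front stop. The cover then measured 65 mm from the key centre, against 66 mm nominal.
- **Reset key:** it bottomed at tip height 36 mm, with 10–14 N on the wrist. Afterwards it looked fully up, the same size and place as before.
- **Cover closing:** it met the rear stop with about 6 N. Its centre ended at (0.5746, 0.0082), within 0.1 mm of the measured key centre.
- **Surroundings:** by eye the battery pack, tape measure, wrench and wooden block look where they were. The yellow key was never touched, and the arm was clear at hand-in.

One check was less clean. At the open stop the force levelled off near 11 N over the last 1 mm or so, so the unit probably crept about 1 mm forward. The yellow key's measured position changed by 1.4 mm, which is about what the camera calibration allows. It has not moved since.

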